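Clear a square-tube offcut into the lever-lid scrap bin

ROBOT

A 6-joint arm with a two-finger parallel gripper is mounted at the origin on the work surface. World frame = base frame: x ahead of the robot, y to its left, z up, the work surface at z = 0. Lengths are in mm, angles in rad, forces in N, time in s.
With the tool pointing down it reaches from about 350 to 875 mm from the base axis. Payload 4.2 kg.
Tool frame: the origin (TCP) lies at the very end of the fingers, on their centre line; the grasp point (between the pads) lies 19 mm behind it (arm.grip_point_offset is the distance from the TCP to the grasp point, in mm); z points along the fingers, y is the direction in which the jaws open and shut (so a half turn about z gives the same grasp; the last joint's range is limited). The gripper opens to 85 mm and grips with 20 to 120 N. Pads are 22 mm wide; open, the fingers measure 114 mm over their backs; the gripper's body (76 mm by 85 mm) begins 54 mm behind the grasp point. The pads swing forward as they close: fully open they stand 13 mm farther back than shut.
Start: joints at [1.522, 0.385, 0.008, 0, -1.194, -0.259], TCP at [189.319, 595.615, 231.312] pointing down, gripper open.
Joint ranges: [-3.14, 3.14], [-1.21, 2.06], [-1.07, 1.41], [-3.16, 2.05], [-2.99, -0.16], [-3.1, 3.1]. Speed limits (rad/s): [2.79, 2.79, 3.14, 3.14, 3.14, 3.14].

INTERFACE

Orientations are given as a unit quaternion [x, y, z, w].
In Python, from bench import arm gives the robot as it stands.
- The arm moves only by the tool drive_tool, never from a script. Its argument "steps" is a list of rows, each a list of 5 numbers: the shift along the tool's x, y, z in m, then the turn about the tool's z in degrees, then the finger opening in m, from 0 to 0.0854. A call has 1 to 20 rows; each row shifts and turns the commanded pose from where the row before left it, along the tool's axes as they then stand; what a row does not reach is not made up. A row lasts 1/10 s, in which the tool goes at most 50 mm and 8.59 degrees, less where a joint would pass 70% of its speed; a pose out of reach is approached as far as the arm can. A call is refused whole if a number of a shift passes 0.05 or a number of a turn 8.59, either way. A call with a gripper value outside its range is refused whole. The fingers move at their own pace and stop on an object; the grip force is fixed at half the most. Time passes only in rows, so rows that do not move let the fingers close. It gives the time, the measured TCP pose, the force and the opening at its end, in the units of the state.
- arm.read_state(): the state, without advancing time (a new reading comes with each control period).
- arm.get_image(name): name is "scene" or "side" or "wrist"; returns (picture, depth): 480x640x3 uint8, blue, green, red; 480x640 float32, mm along the optical axis (not along the pixel's ray), 0 where there is no reading.
- arm.camera_params(name): a dict with "K" (3x3 intrinsics, pixels), "world_to_cam" (4x4, takes a point from world to camera coordinates); the wrist camera has in their place "mount" (4x4, takes a point from camera to tool coordinates, whose origin is the TCP and whose axes are the flange's). Camera axes: x right, y up, looking along -z (the intrinsics and any distortion apply to the point x, -y, -z); pixel columns grow to the right and rows downward; lengths in mm; the calibration is good to about 2 mm. A picture is of the moment at which its call begins: read the wrist's pose just before it. camera_params takes no time and is no camera call.
- arm.job_done(): hands the job in, once; it reports no verdict.
The state is a dict: "clock": time; "joints": joint angles; "joint_vel": joint speeds; "joint_efforts": joint torques, N m; "position": TCP position; "ee_rot": TCP orientation; "contact_force": force on the tool from outside, world axes, zero at the start; "wrist_torque": the same for the moment, N m; "gripper_width": finger opening in mm.
Only numpy, scipy, OpenCV 4.12 (cv2) and the standard library are available. Lean on these libraries where they do the work, as an engineer would, in place of code of your own. Each camera call takes 0.05 s, during which the arm holds its last target.

TASK

Put the short square-tube offcut in the lidded scrap bin: press the bin's lever down, swing it outwards into its notch and let go so that the lid stays up by itself, then drop the offcut in. Then take the lever back out of the notch and ease it all the way up so that the lid shuts fully without slamming. Leave the angle iron, the pipe and the hammer where they are.

Things in the scene. Friction and masses are not known exactly. Their poses are not given: they have to be found in the camera images.
- bin: Grey sheet-steel scrap bin bolted to the bench: 220 x 220 mm outside, rim 125 mm high, walls and floor 4 mm. Origin: centre of its underside, on the bench. Its x points from its front (robot's side) to the lid hinge at the back, y to its left, z up. Shut, the lid's top is 132 mm high and overhangs the walls by 7 mm.
- lid_hinge (a point): Middle of the lid's hinge line on the back rim (x +112, z 127 mm in the bin's frame). The lid reaches 230 mm forward from it when shut and stands up from it, nearly upright, when raised.
- lever_pivot (a point): Pivot of the lid-lift lever, outside the bin's left wall at (0, 145, 55) mm in the bin's frame; its axis is the bin's y. A round 14 mm steel rod goes forward and up from it, past the bin's front, to a black knob; behind it a push rod lifts the lid.
- notch (a point): Hold-open notch, where the caught rod rests: (-94, 165, 71) mm in the bin's frame, in an upright steel gate plate fixed to the bin (8 mm thick, y +103 to +191 mm, up to 155 mm high). The rod runs in the plate's L-shaped slot: straight down at y 145 mm, then outwards (bin +y) at the bottom, under the notch's roof.
- knob (a point): Centre of the black cylinder knob on the lever's end: 36 mm across, 46 mm tall, upright within 0.3 rad; pinch it from above. In the bin's frame, mm, with lever at t and handle at 0: (-178 cos(0.76-t), 145, 55+178 sin(0.76-t)), so (-129, 145, 177) at rest. A swing s of the handle, at the bottom, adds 150 sin(s) to y (outwards) and 150(1-cos(s)) to x.
- lever (a joint): Lid-lift lever, rad: 0 = up (lid shut), 0.52 = pressed to its stop. Pressing the knob takes about 14 N at first, about 7 N at the bottom. The lid's weight and a spring bring it back up when it is let go out of the notch, and the lid then slams.
- handle (a joint): Sideways swing of the lever's front rod, rad: 0 = in the straight slot, 0.32 = fully outwards; it stays where it is left. It can swing only with lever above about 0.45. Let go with handle above 0.2, the rod rises against the notch's roof and is caught, lever about 0.43. To free it, press the knob down again some 8 mm, swing back to 0, let it rise under control.
- lid (a joint): Lid angle, rad: 0 = shut, about 1.4 with the lever caught in its notch; always 3.25 times the lever's angle. Let go of, it falls and slams; eased by the lever over two seconds or so it shuts quietly.
- tube_center (a point): Centre of the steel square-tube offcut to be binned: 120 mm long (its x), 40 x 40 mm outside, open at both ends, about 0.3 kg, lying on the bench with this point 20 mm up. Same plain steel as the rest; it is the only closed square section.
- angle: Bystander: length of angle iron 130 mm long (its x), legs 50 mm, lying on one leg with the other upright along its +y edge. Origin: centre of its underside.
- pipe: Bystander: round pipe offcut standing on end, 60 mm across, 90 mm tall. Origin: centre of its underside.
- hammer: Bystander: hammer 280 mm long lying on the bench, handle to its -x.
Things that resemble listed ones, but are neither listed nor needed, are in the scene too. Leave any yellow look-alike of the part that bears tube_center alone.

How it is judged (in metres and radians):
On the way, in this order (a step that is already met when the one before it is completed fails the run):
1. the lever is caught in its notch and let go, and the lid stays up by itself (value of joint lid above 1.25 rad and value of joint handle above 0.1 rad and distance between the grasp point and knob above 0.07 m), for 0.3 s.
2. the offcut lies in the bin, let go, with the lid still up (value of joint lid above 1.25 rad and x of tube_center in the frame of bin between -0.105 and 0.105 m and y of tube_center in the frame of bin between -0.105 and 0.105 m and z of tube_center in the frame of bin below 0.08 m and distance between the grasp point and tube_center above 0.05 m), for 0.2 s.
At the end, for the whole second after the job is handed in: The offcut is inside the bin (its centre within the walls and less than 80 mm above the bench), the lever is fully up (within 0.03 rad) and the lid is shut (within 0.06 rad) and at rest (value of joint lid below 0.06 rad and value of joint lever below 0.03 rad and velocity of joint lid between -0.1 and 0.1 rad/s and x of tube_center in the frame of bin between -0.105 and 0.105 m and y of tube_center in the frame of bin between -0.105 and 0.105 m and z of tube_center in the frame of bin below 0.08 m); the robot touches nothing.
It fails at once if the lid slams (faster than 4 rad/s as it shuts) (value of joint lid below 0.25 rad and velocity of joint lid below -4 rad/s).
It fails at once if the angle iron, pipe or hammer is moved more than 30 mm (distance of any of angle, pipe, hammer from where it was at the start of the episode above 0.03 m).
It also fails if it takes over 72 s, if anything falls off the work surface, if the arm or the gripper's body presses on something with over 40 N, if the wrist force passes 120 N, or if a joint passes its speed limit or range.

## Working session

There is one attempt and no reset: what is moved stays moved. The work goes in short steps, Python scripts to look and compute and a tool call to move; the robot and the scene stay as the last step left them, time stands still between calls to the robot, and variables do not carry over. Pictures are saved under pics/ and viewed, and the job is handed in when it is done.

Besides the shell and the picture viewer there is one more tool, called after "Call:" as name(argument=value, ...) on one line, values as JSON. drive_tool: Moves the arm, as the interface text tells. Its arguments: {"type":"object","properties":{"steps":{"type":"array"}},"required":["steps"]}

```bash
ls; mkdir -p pics; cat > h.py <<'E'
import numpy as np, cv2, sys
from bench import arm
from scipy.spatial.transform import Rotation as R
def snap(name,fn):
    st=arm.read_state(); im,d=arm.get_image(name); cv2.imwrite('pics/'+fn+'.png',im); np.savez('pics/'+fn+'.npz',d=d,p=st['position'],q=st['ee_rot']); return im,d,st
def c2w(name,st=None):
    p=arm.camera_params(name)
    if 'world_to_cam' in p: return np.linalg.inv(np.array(p['world_to_cam'])),p
    T=np.eye(4);T[:3,:3]=R.from_quat(st['ee_rot']).as_matrix();T[:3,3]=st['position']
    return T@np.array(p['mount']),p
def pts(name,d,st=None):
    M,p=c2w(name,st);K=np.array(p['K']);v,u=np.mgrid[:480,:640].astype(float)
    P=np.stack([(u-K[0,2])/K[0,0]*d,-(v-K[1,2])/K[1,1]*d,-d],-1)
    W=P@M[:3,:3].T+M[:3,3]; W[d==0]=np.nan; return W
def proj(name,w,st=None):
    M,p=c2w(name,st);K=np.array(p['K']);c=np.linalg.inv(M);q=c[:3,:3]@np.array(w)+c[:3,3]
    return K[0,0]*q[0]/-q[2]+K[0,2],K[1,1]*-q[1]/-q[2]+K[1,2]
E
python3 - <<'E'
from h import *
for n in ['scene','side','wrist']:
    im,d,st=snap(n,n+'0'); p=arm.camera_params(n); print(n,p)
print(st)
E
```

```text
pics
scene {'K': array([[625.15529944,   0.        , 333.17133544],
       [  0.        , 625.15529944, 238.77785744],
       [  0.        ,   0.        ,   1.        ]]), 'world_to_cam': array([[ 5.47827970e-01,  8.36385314e-01, -1.85505503e-02,
        -2.93505411e+02],
       [-4.96268823e-01,  3.42744853e-01,  7.97648557e-01,
         1.38167963e+02],
       [ 6.73499644e-01, -4.27768130e-01,  6.02837172e-01,
        -1.76630482e+03],
       [ 0.00000000e+00,  0.00000000e+00,  0.00000000e+00,
         1.00000000e+00]])}
side {'K': array([[561.52329363,   0.        , 324.86770649],
       [  0.        , 561.52329363, 231.35488828],
       [  0.        ,   0.        ,   1.        ]]), 'world_to_cam': array([[ 9.71491346e-01, -2.36991559e-01,  6.29018558e-03,
        -5.01069528e+02],
       [ 1.32571117e-01,  5.65058032e-01,  8.14330596e-01,
        -1.80168551e+02],
       [-1.96543797e-01, -7.90281230e-01,  5.80367223e-01,
        -1.49083245e+03],
       [ 0.00000000e+00,  0.00000000e+00,  0.00000000e+00,
         1.00000000e+00]])}
wrist {'K': array([[377.74395711,   0.        
[... 468 characters left out ...]
])}
{'clock': 0.1, 'joints': array([ 1.52160133e+00,  3.85504921e-01,  6.76953039e-03, -4.20357428e-04,
       -1.19399740e+00, -2.58621449e-01]), 'joint_vel': array([-0.00043239, -0.00188843,  0.00384399,  0.00167705, -0.00140266,
       -0.00094382]), 'joint_efforts': array([-6.88872660e-04, -3.93322921e+01,  1.88929063e+01,  4.19795260e+00,
       -2.60920482e-03,  8.98526693e-07]), 'position': array([189.1786862 , 595.14178029, 230.32064758]), 'ee_rot': array([ 9.88167121e-01, -1.53377849e-01, -9.30876364e-05,  9.83346987e-04]), 'contact_force': array([0.20284911, 0.45831268, 0.06328186]), 'wrist_torque': array([ 0.00579254, -0.0042074 ,  0.00076967]), 'gripper_width': 85.33513243459005}
```

View pics/scene0.png

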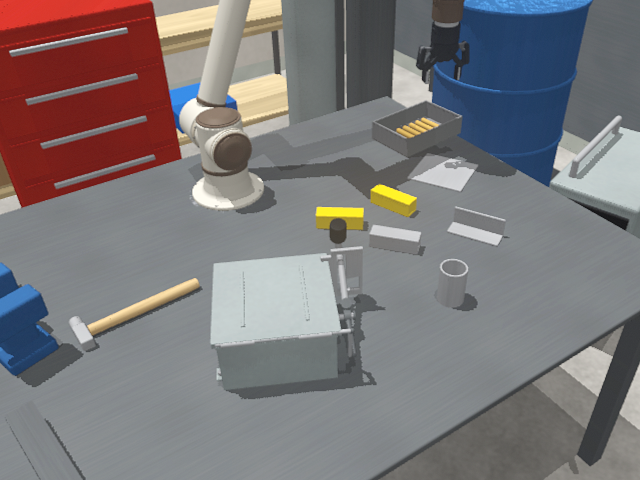

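View pics/side0.png

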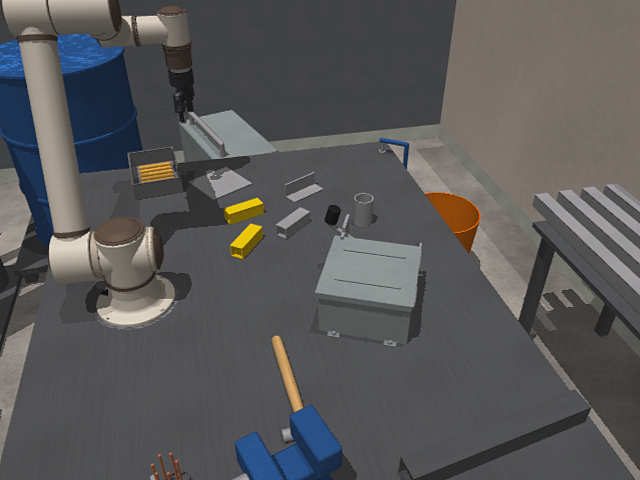

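View pics/wrist0.png

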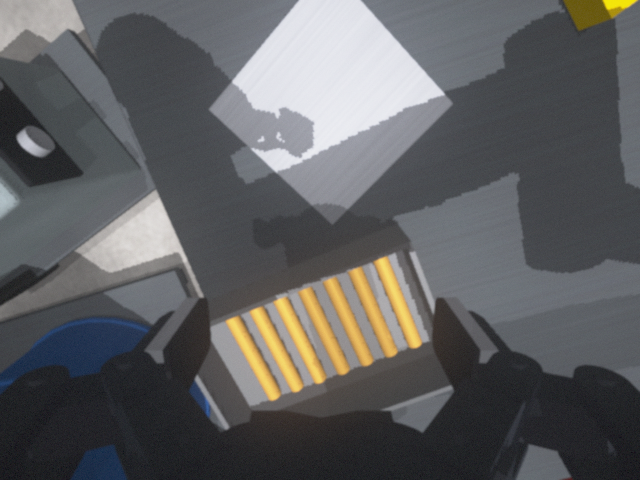

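Scene view: the candidates for the offcut are the grey square tube (395,239), the yellow blocks (340,218) and (393,200), and the angle iron (477,228). I choose the grey closed section at scene (395,239), side (293,222). The bin is at scene (275,310), the knob at (338,230), the pipe at (452,283), and the hammer at (140,310). The wrist view shows only the tray and plate.

```bash
python3 - <<'E'
from h import *
for n in ['scene','side']:
    z=np.load(f'pics/{n}0.npz');W=pts(n,z['d']);im=cv2.imread(f'pics/{n}0.png').astype(int)
    np.set_printoptions(precision=1,suppress=True)
    g=(im.max(2)-im.min(2)<35)
    # lid top
    m=(np.abs(W[...,2]-132)<6)&(W[...,0]>300)&(W[...,0]<1000)&g
    k,l=cv2.connectedComponents(m.astype(np.uint8)); 
    b=np.argmax(np.bincount(l[l>0])); P=W[l==b]; 
    r=cv2.minAreaRect(P[:,:2].astype(np.float32)); print(n,'lid',P[:,2].mean(),r,cv2.boxPoints(r).tolist())
    # tube
    u0,u1,v0,v1=(362,428,220,258) if n=='scene' else (270,318,202,242)
    mm=np.zeros(m.shape,bool);mm[v0:v1,u0:u1]=1
    t=mm&(np.abs(W[...,2]-40)<5)&g; P=W[t];r=cv2.minAreaRect(P[:,:2].astype(np.float32));print(n,'tube top',P.shape,np.median(P[:,2]),r)
    # knob
    kk=(im.max(2)<60)&(W[...,2]>110)&(W[...,2]<220)&(W[...,0]>300)
    yy,xx=np.nonzero(kk);P=W[kk];print('knob',len(P),P.min(0) if len(P) else 0,P.max(0) if len(P) else 0, np.median(P,0) if len(P) else 0)
    top=P[P[:,2]>P[:,2].max()-8]; print(len(top),top.mean(0),top.min(0),top.max(0))
    for nm,(a,b_) in dict(pipe=(452,268) if n=='scene' else (363,198)).items(): print(nm,W[b_,a])
E
python3 - <<'E'
import cv2
a=cv2.imread('pics/scene0.png')[180:380,200:520]; b=cv2.imread('pics/side0.png')[150:350,200:440]
cv2.imwrite('pics/c1.png',cv2.resize(a,None,fx=2.5,fy=2.5)); cv2.imwrite('pics/c2.png',cv2.resize(b,None,fx=3,fy=3))
E
```

```text
scene lid 131.27565970093514 ((597.187744140625, -157.4515380859375), (269.6775207519531, 240.92767333984375), 63.760894775390625) [[429.5222473144531, -225.1368408203125], [645.6239013671875, -331.65533447265625], [764.853271484375, -89.7662353515625], [548.7515869140625, 16.75225830078125]]
scene tube top (555, 3) 39.379157246645605 ((468.05572509765625, 225.33840942382812), (121.02202606201172, 50.143394470214844), 39.48863983154297)
knob 0 0 0 0Traceback (most recent call last):
  File "<stdin>", line 18, in <module>
    return umr_maximum(a, axis, None, out, keepdims, initial, where)
ValueError: zero-size array to reduction operation maximum which has no identity
```

View pics/c1.png

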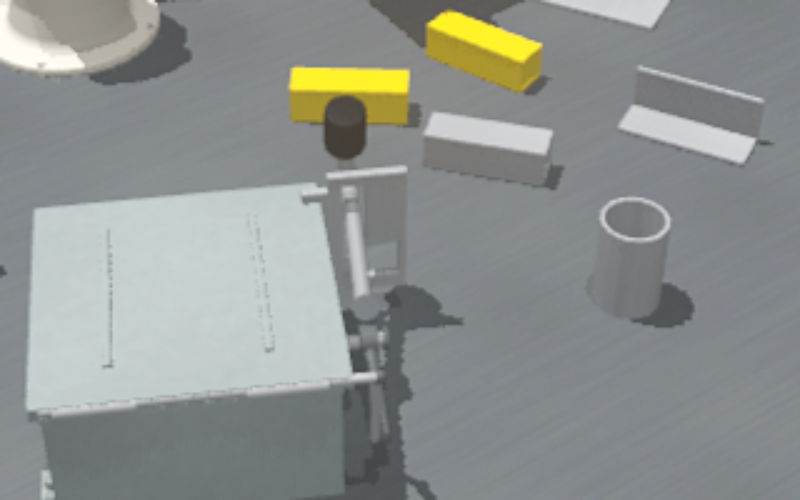

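View pics/c2.png

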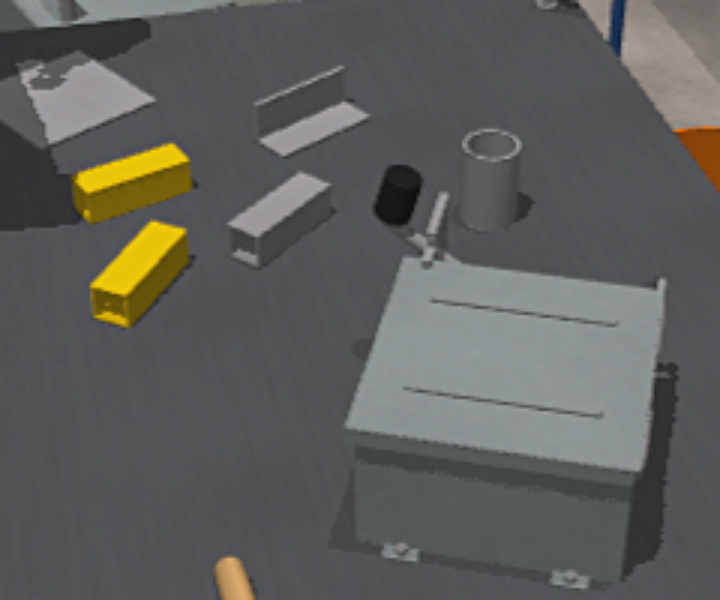

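```bash
python3 - <<'E'
from h import *
np.set_printoptions(precision=1,suppress=True)
for n in ['scene','side']:
    z=np.load(f'pics/{n}0.npz');W=pts(n,z['d']);im=cv2.imread(f'pics/{n}0.png').astype(int)
    g=(im.max(2)-im.min(2)<35)
    m=((np.abs(W[...,2]-132)<5)&(W[...,0]>300)&(W[...,0]<1000)&g).astype(np.uint8)
    mo=cv2.morphologyEx(m,cv2.MORPH_OPEN,np.ones((13,13)))
    P=W[mo>0];r=cv2.minAreaRect(P[:,:2].astype(np.float32)); print(n,'lid',P[:,2].mean(),r);print(cv2.boxPoints(r))
    u0,u1,v0,v1=(362,428,220,258) if n=='scene' else (270,318,202,242)
    mm=np.zeros(m.shape,bool);mm[v0:v1,u0:u1]=1
    t=mm&(W[...,2]>36)&(W[...,2]<46)&g; P=W[t];r=cv2.minAreaRect(P[:,:2].astype(np.float32));print(n,'tube top',P.shape,np.median(P[:,2]),P.mean(0),r);print(cv2.boxPoints(r))
    u0,u1,v0,v1=(322,356,212,246) if n=='scene' else (318,348,200,228)
    print(im[230,338] if n=='scene' else im[215,333], W[230,338] if n=='scene' else W[215,333])
    mm=np.zeros(m.shape,bool);mm[v0:v1,u0:u1]=1
    kk=mm&(im.max(2)<95)&(W[...,2]>110)&(W[...,2]<230)
    P=W[kk];print('knob',len(P),P.min(0),P.max(0),np.median(P,0)) if len(P) else 0
    if len(P):
        top=P[P[:,2]>P[:,2].max()-6]; print(len(top),(top.max(0)+top.min(0))/2,top.min(0),top.max(0))
E
```

```text
scene lid 131.29937282103194 ((589.6754150390625, -172.13262939453125), (235.1708984375, 236.722412109375), 63.86724853515625)
[[ 431.6 -225.6]
 [ 644.1 -329.8]
 [ 747.7 -118.7]
 [ 535.2  -14.4]]
scene tube top (533, 3) 39.49792753742065 [470.  225.2  39.6] ((468.7403869628906, 225.45693969726562), (119.814453125, 49.455543518066406), 39.4886360168457)
[[406.8 206.4]
 [438.2 168.3]
 [530.7 244.5]
 [499.2 282.6]]
[65 72 77] [557.4   1.9 195.2]
knob 356 [526.9  -6.7 146.3] [562.1  25.4 204.4] [547.7   6.9 189.9]
72 [544.3   9.9 201.4] [526.9  -5.3 198.4] [561.6  25.  204.4]
side lid 131.70922187435627 ((578.7261962890625, -167.21212768554688), (192.953857421875, 185.08694458007812), 89.70957946777344)
[[ 485.7 -263.2]
 [ 670.8 -264.2]
 [ 671.8  -71.2]
 [ 486.7  -70.3]]
side tube top (289, 3) 39.884233955366426 [465.6 223.7  40. ] ((467.9732666015625, 225.95101928710938), (127.56652069091797, 46.5662727355957), 39.51420974731445)
[[404.  203.3]
 [433.6 167.4]
 [532.  248.6]
 [502.4 284.5]]
[23 22 24] [536.4  -1.4 188. ]
knob 279 [515.8  -6.8 129.9] [583.4  30.8 205.6] [535.4   5.2 182.1]
37 [536.   10.1 202.6] [522.7  -6.8 199.6] [549.2  27.1 205.6]
```

```bash
cat >> h.py <<'E'
def plan(target,n):
    st=arm.read_state();M=R.from_quat(st['ee_rot']).as_matrix()
    v=M.T@(np.array(target)-st['position'])/n/1000
    yaw=np.degrees(np.arctan2(M[1,0],M[0,0]))
    print('per row x%d: %s  yaw %.1f pos %s t %.2f'%(n,np.round(v,4),yaw,np.round(st['position'],1),st['clock']))
E
python3 - <<'E'
from h import *
np.set_printoptions(precision=1,suppress=True)
z=np.load('pics/side0.npz');W=pts('side',z['d'])
for p in [(245,210),(262,205),(247,241),(262,229),(235,240),(363,198),(300,190),(322,190),(363,220)]: print(p,W[p[1],p[0]])
# heights around tube
t=np.array([468.5,225.5]);a=np.radians(39.5);ax=np.array([np.cos(a),np.sin(a)]);ay=np.array([-ax[1],ax[0]])
for n in ['scene','side']:
  W=pts(n,np.load(f'pics/{n}0.npz')['d']);d=W[...,:2]-t;q=np.stack([d@ax,d@ay],-1);m=(W[...,2]>10)&(abs(q[...,0])<40)&(abs(q[...,1])<120)&(abs(q[...,1])>26)
  if m.any(): print(n,m.sum(),q[m].min(0),q[m].max(0))
plan([541,13,330],15)
E
```

```text
(245, 210) [330.2 305.8  38.2]
(262, 205) [387.2 326.1  35.9]
(247, 241) [315.2 137.5  40. ]
(262, 229) [372.3 239.2   3.6]
(235, 240) [281.8 151.7  39. ]
(363, 198) [696.5 235.2  73.8]
(300, 190) [534.8 441.    3.8]
(322, 190) [610.3 429.4   0.3]
(363, 220) [681.3 178.4  29.9]
per row x15: [ 0.  0. -0.]  yaw -17.6 pos [189.2 595.2 230.5] t 0.15
```

Call:
drive_tool(steps=[[0.032, 0.028, -0.006, 0, 0.085], [0.032, 0.028, -0.006, 0, 0.085], [0.032, 0.028, -0.006, 0, 0.085], [0.032, 0.028, -0.006, 0, 0.085], [0.032, 0.028, -0.006, 0, 0.085], [0.032, 0.028, -0.006, 0, 0.085], [0.032, 0.028, -0.006, 0, 0.085], [0.032, 0.028, -0.006, 0, 0.085], [0.032, 0.028, -0.006, 0, 0.085], [0.032, 0.028, -0.006, 0, 0.085], [0.032, 0.028, -0.006, 0, 0.085], [0.032, 0.028, -0.006, 0, 0.085], [0.032, 0.028, -0.006, 0, 0.085], [0.032, 0.028, -0.006, 0, 0.085], [0.032, 0.028, -0.006, 0, 0.085], [0.032, 0.028, -0.006, 0, 0.085]])

```text
clock: 1.75
position: [542.0, 11.9, 327.4]
ee_rot: [0.988, -0.153, -0.0, -0.0]
contact_force: [0.8, 1.5, 0.5]
gripper_width: 84.8
```

```bash
sed -i 's/^import numpy.*/&\nnp.set_printoptions(precision=4,suppress=True)/' h.py; python3 - <<'E'
from h import *
snap('wrist','w1'); plan([541,13,330],1)
E
```

```text
per row x1: [-0.0052 -0.0038 -0.0021]  yaw -17.9 pos [544.8   7.8 327.9] t 1.80
```

View pics/w1.png

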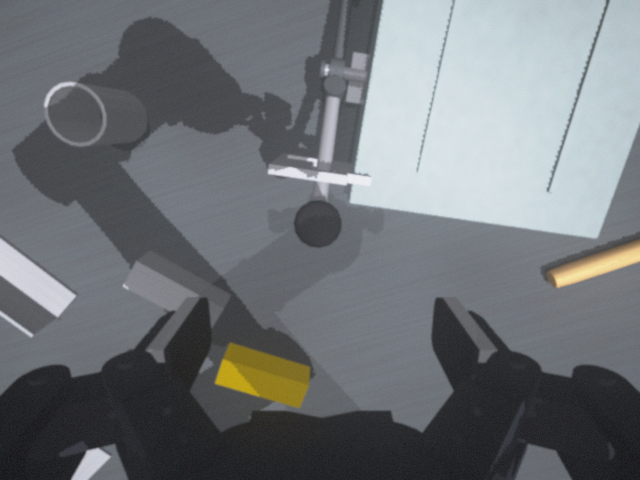

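Wrist view: knob top at (318,224), gate plate at (320,175), lid front-left corner at (351,203), and pipe at (76,113). The arm was still settling, so I measure again.

```bash
python3 - <<'E'
from h import *
im,d,st=snap('wrist','w2'); plan([541,13,330],1); im=im.astype(int)
W=pts('wrist',d,st)
m=((np.abs(W[...,2]-132)<6)&(im.max(2)>120)).astype(np.uint8)
mo=cv2.morphologyEx(m,cv2.MORPH_OPEN,np.ones((9,9)))
cs,_=cv2.findContours(mo,cv2.RETR_EXTERNAL,cv2.CHAIN_APPROX_NONE);c=max(cs,key=cv2.contourArea)[:,0]
e=c[(c[:,0]>3)&(c[:,0]<636)&(c[:,1]>3)]
P=W[e[:,1],e[:,0]]
print(P[:,2].mean())
k=mo>0;print(W[k][:,2].mean())
# split into edges in pixel: front corner D, right A
i=np.argmin(e[:,0]+-e[:,1]*1.0); 
ap=cv2.approxPolyDP(c.reshape(-1,1,2),6,True)[:,0];print(ap.tolist(),[W[b,a].round(1).tolist() for a,b in ap])
kk=np.zeros(k.shape,bool);kk[195:252,290:348]=1
q=kk&(W[...,2]>150);P=W[q];print('knob',P[:,2].max(),np.median(P[P[:,2]>P[:,2].max()-10],0))
t=P[P[:,2]>192];print(len(t),cv2.minEnclosingCircle(t[:,:2].astype(np.float32)),t.mean(0))
print('pix',np.argwhere(q).min(0),np.argwhere(q).max(0))
E
```

```text
per row x1: [-0.0032 -0.0021 -0.0029]  yaw -18.0 pos [543.4  10.  327.1] t 1.85
130.85460079103416
131.15639000333965
[[379, 0], [380, 41], [371, 45], [354, 149], [361, 159], [351, 168], [351, 178], [368, 184], [362, 195], [348, 189], [346, 206], [406, 206], [407, 215], [421, 209], [427, 218], [592, 240], [589, 223], [599, 222], [620, 164], [616, 154], [624, 152], [639, 110], [639, 0], [604, 0], [598, 45], [586, 54], [599, 0]] [[689.9, -88.0, 131.4], [661.3, -80.9, 131.4], [661.2, -73.8, 127.9], [585.1, -36.8, 127.4], [575.2, -40.0, 130.9], [569.7, -29.6, 126.0], [562.4, -26.7, 134.8], [551.9, -39.9, 130.6], [544.0, -32.0, 130.6], [553.3, -21.4, 131.5], [538.1, -15.2, 128.0], [521.5, -67.7, 129.5], [513.1, -66.5, 129.8], [514.9, -80.0, 130.8], [505.2, -83.1, 131.6], [436.5, -226.3, 130.5], [454.2, -225.4, 130.7], [452.3, -234.5, 130.6], [500.7, -257.9, 131.0], [510.9, -254.8, 131.8], [510.1, -262.5, 130.6], [542.3, -277.1, 131.8], [627.1, -285.6, 129.6], [635.4, -256.5, 133.1], [604.1, -249.2, 132.0], [600.3, -239.5, 131.3], [636.8, -254.4, 130.8]]
knob 203.75703918312496 [544.4867  12.9264 198.9134]
1721 ((544.02197265625, 13.174625396728516), 17.719436645507812) [544.6956  12.902  198.7793]
pix [205 290] [251 336]
```

Call:
drive_tool(steps=[[0, 0, 0, 8.5, 0.085], [0, 0, 0, 8.5, 0.085], [0, 0, 0, 8.5, 0.085], [0, 0, 0, 8.5, 0.085], [0, 0, 0, 8.5, 0.085], [0, 0, 0, 8.5, 0.085], [0, 0, 0, 8.5, 0.085], [0, 0, 0, 8.5, 0.085], [0, 0, 0, 8.5, 0.085], [0, 0, 0, 8.5, 0.085], [0, 0, 0, 8.5, 0.085], [0, 0, 0, 8.5, 0.085], [0, 0, 0, 8.5, 0.085], [0, 0, 0, 8.5, 0.085], [0, 0, 0, 8.5, 0.085], [0, 0, 0, 8.5, 0.085], [0, 0, 0, 8.5, 0.085], [0, 0, 0, 8.5, 0.085], [0, 0, 0, 8.5, 0.085], [0, 0, 0, 8.5, 0.085]])

```text
clock: 3.85
position: [541.0, 14.0, 326.9]
ee_rot: [0.069, 0.998, 0.0, -0.0]
contact_force: [0.2, 0.2, 0.1]
gripper_width: 84.7
```

Call:
drive_tool(steps=[[0, 0, 0, 8.5, 0.085], [0, 0, 0, 8.5, 0.085], [0, 0, 0, 1.0, 0.085], [0, 0, 0, 0, 0.085], [0, 0, 0, 0, 0.085]])

```text
clock: 4.35
position: [541.4, 13.7, 327.2]
ee_rot: [0.221, 0.975, -0.0, -0.0]
contact_force: [0.1, -0.9, -0.0]
gripper_width: 84.8
```

```bash
python3 - <<'E'
from h import *
plan([537.5,15.2,160],1); print(arm.read_state()['joints'])
im,d,st=snap('wrist','w3');print(proj('wrist',[542,13,200],st))
W=pts('wrist',d,st);t=W[(W[...,2]>192)&(W[...,2]<206)&(np.hypot(W[...,0]-543,W[...,1]-13)<30)]
if len(t): print(len(t),cv2.minEnclosingCircle(t[:,:2].astype(np.float32)),t.mean(0),(t.max(0)+t.min(0))/2)
E
```

```text
per row x1: [ 0.0041 -0.0003  0.1672]  yaw 154.5 pos [541.4  13.7 327.2] t 4.35
[ 0.3249  0.188  -0.0286 -0.0001 -1.3545 -2.3407]
(np.float64(320.8621772803219), np.float64(224.72960626161915))
1739 ((542.6101684570312, 14.920698165893555), 18.190166473388672) [541.2954  15.3007 198.7868] [542.712   14.8293 198.1784]
```

View pics/w3.png

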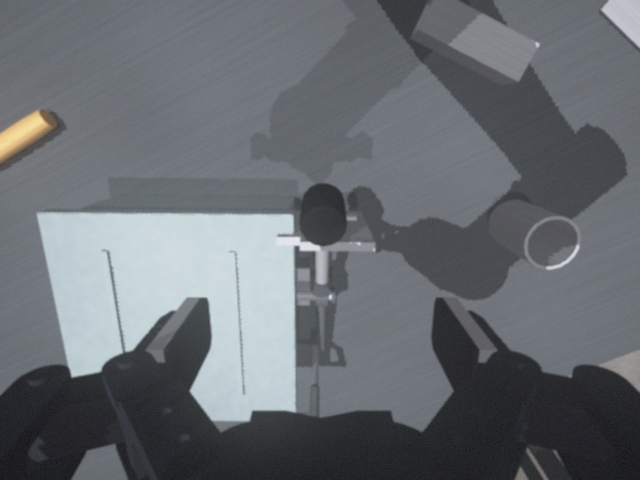

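Wrist view from the other side: knob at (324,212), centred between the fingers. I will descend and pinch.

Call:
drive_tool(steps=[[0.001, 0, 0.03, 0, 0.085], [0.001, 0.001, 0.03, 0, 0.085], [0.001, 0, 0.03, 0, 0.085], [0.001, 0, 0.03, 0, 0.085], [0.001, 0, 0.03, 0, 0.085], [0, 0, 0.017, 0, 0.085], [0, 0, 0, 0, 0.085], [0, 0, 0, 0, 0.03], [0, 0, 0, 0, 0.03], [0, 0, 0, 0, 0.03], [0, 0, 0, 0, 0.03], [0, 0, 0, 0, 0.03], [0, 0, 0, 0, 0.03]])

```text
clock: 5.7
position: [538.1, 16.8, 161.7]
ee_rot: [0.222, 0.975, 0.0, 0.001]
contact_force: [-2.3, 1.6, 5.7]
gripper_width: 34.6
```

```bash
python3 - <<'E'
from h import *
plan([537.5,15.2,160],1); 
im,d,st=snap('wrist','w4');im,d,st=snap('side','s4');cv2.imwrite('pics/s4c.png',cv2.resize(im[100:340,220:480],None,fx=2.5,fy=2.5))
E
```

```text
per row x1: [-0.0001 -0.0017  0.0017]  yaw 154.4 pos [538.1  16.8 161.7] t 5.70
```

View pics/s4c.png

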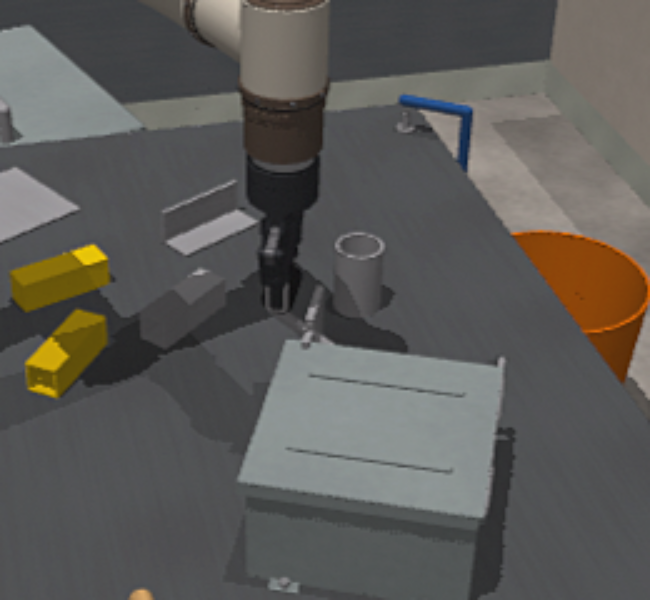

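View pics/w4.png

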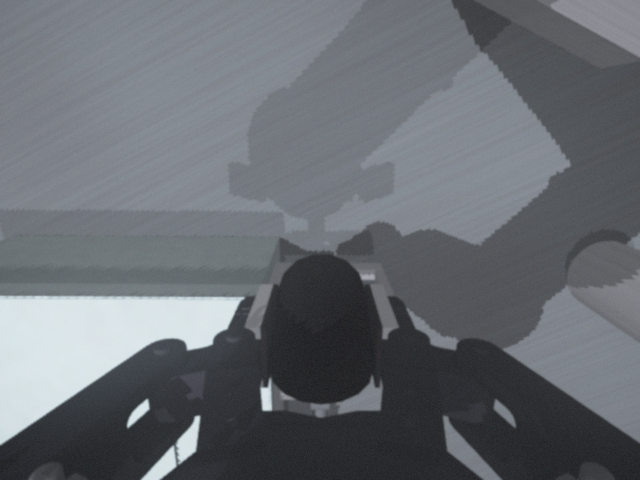

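Call:
drive_tool(steps=[[0.0037, 0, 0.0044, 0, 0.03], [0.0037, 0, 0.0044, 0, 0.03], [0.0037, 0, 0.0044, 0, 0.03], [0.0037, 0, 0.0044, 0, 0.03], [0.0031, 0, 0.0049, 0, 0.03], [0.0031, 0, 0.0049, 0, 0.03], [0.0031, 0, 0.0049, 0, 0.03], [0.0031, 0, 0.0049, 0, 0.03]])

```text
clock: 6.6
position: [515.9, 28.9, 127.5]
ee_rot: [0.22, 0.975, 0.001, 0.004]
contact_force: [-2.0, 1.2, 16.0]
gripper_width: 34.9
```

```bash
python3 - <<'E'
from h import *
plan([537.5,15.2,160],1); 
im,d,st=snap('side','s5');cv2.imwrite('pics/s5c.png',cv2.resize(im[100:340,220:480],None,fx=2.5,fy=2.5))
E
```

```text
per row x1: [-0.0257 -0.003  -0.0323]  yaw 154.5 pos [515.9  28.9 127.5] t 6.60
```

View pics/s5c.png

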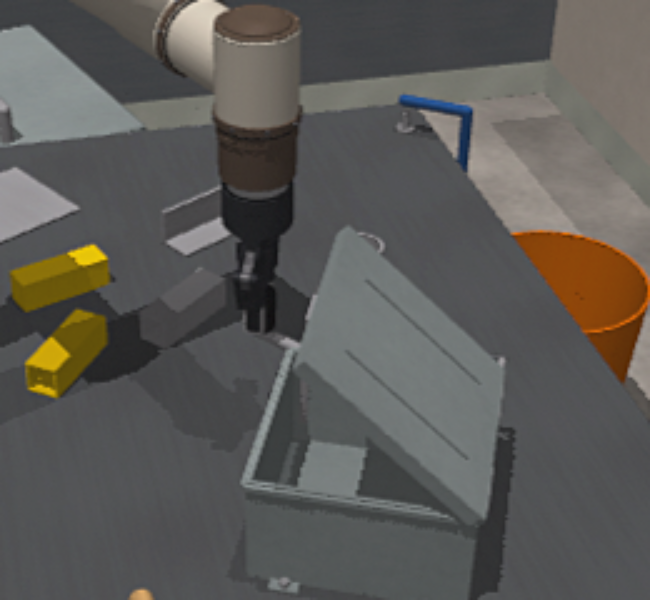

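The lid is rising, about halfway. I continue pressing.

Call:
drive_tool(steps=[[0.0024, 0, 0.0052, 0, 0.03], [0.0024, 0, 0.0052, 0, 0.03], [0.0024, 0, 0.0052, 0, 0.03], [0.0024, 0, 0.0052, 0, 0.03], [0.0017, 0, 0.0055, 0, 0.03], [0.0017, 0, 0.0055, 0, 0.03], [0.0017, 0, 0.0055, 0, 0.03], [0.0017, 0, 0.0055, 0, 0.03], [0, 0, 0.001, 0, 0.03], [0, 0, 0, 0, 0.03]])

```text
clock: 7.65
position: [498.1, 36.1, 80.1]
ee_rot: [0.221, 0.975, 0.0, 0.0]
contact_force: [-5.0, 3.6, 7.7]
gripper_width: 35.0
```

```bash
python3 - <<'E'
from h import *
plan([537.5,15.2,160],1); 
im,d,st=snap('side','s6');cv2.imwrite('pics/s6c.png',cv2.resize(im[100:340,220:480],None,fx=2.5,fy=2.5))
E
```

```text
per row x1: [-0.0445 -0.0017 -0.0799]  yaw 154.4 pos [498.1  36.1  80.1] t 7.65
```

View pics/s6c.png

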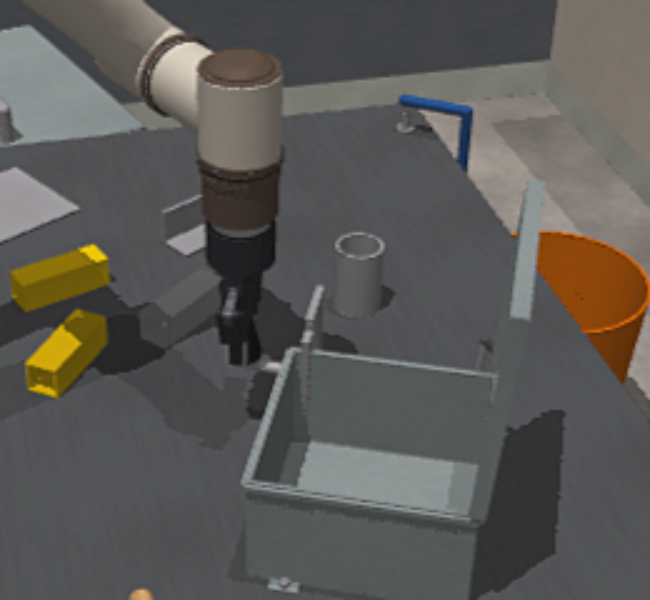

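Call:
drive_tool(steps=[[0, 0.0055, 0, 0, 0.03], [-0.0004, 0.0055, 0, 0, 0.03], [-0.0005, 0.0055, 0, 0, 0.03], [-0.0008, 0.0055, 0, 0, 0.03], [-0.001, 0.0055, 0, 0, 0.03], [-0.0011, 0.0055, 0, 0, 0.03], [-0.0013, 0.0055, 0, 0, 0.03], [-0.0015, 0.0055, 0, 0, 0.03], [0, 0.001, 0, 0, 0.03], [0, 0, 0, 0, 0.03]])

```text
clock: 8.7
position: [514.2, 68.3, 76.5]
ee_rot: [0.226, 0.974, -0.007, -0.01]
contact_force: [-10.2, -4.8, 6.4]
gripper_width: 35.0
```

```bash
python3 - <<'E'
from h import *
plan([498.1,36.1,80.1],1); 
im,d,st=snap('scene','c7');cv2.imwrite('pics/c7c.png',cv2.resize(im[100:400,180:480],None,fx=2,fy=2))
E
```

```text
per row x1: [ 0.0004 -0.036  -0.0029]  yaw 153.9 pos [514.2  68.3  76.5] t 8.70
```

View pics/c7c.png

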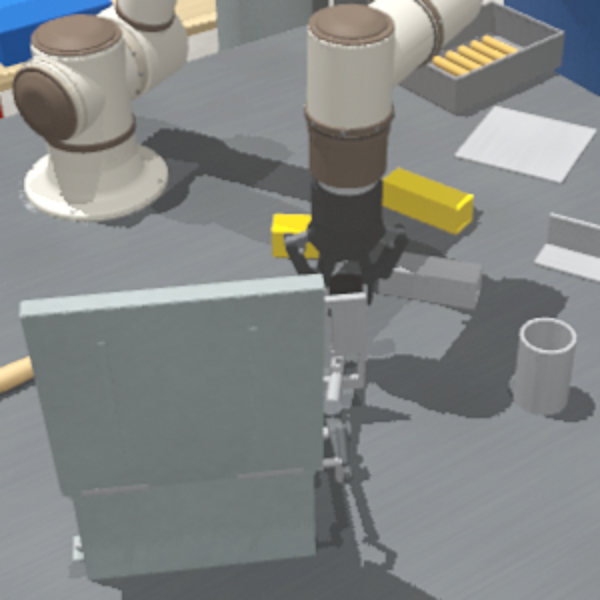

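Call:
drive_tool(steps=[[0.001, 0.004, 0, 0, 0.03], [0.001, 0.004, 0, 0, 0.03], [0, 0.004, 0, 0, 0.03], [0, 0, 0, 0, 0.03], [0, 0, 0, 0, 0.03]])

```text
clock: 9.25
position: [520.0, 76.9, 76.6]
ee_rot: [0.226, 0.974, -0.009, -0.008]
contact_force: [0.9, -19.0, 1.0]
gripper_width: 34.9
```

```bash
python3 - <<'E'
from h import *
plan([498.1,36.1,80.1],1); 
im,d,st=snap('wrist','w8');
E
```

```text
per row x1: [ 0.0017 -0.0464 -0.0025]  yaw 153.9 pos [520.   76.9  76.6] t 9.25
```

View pics/w8.png

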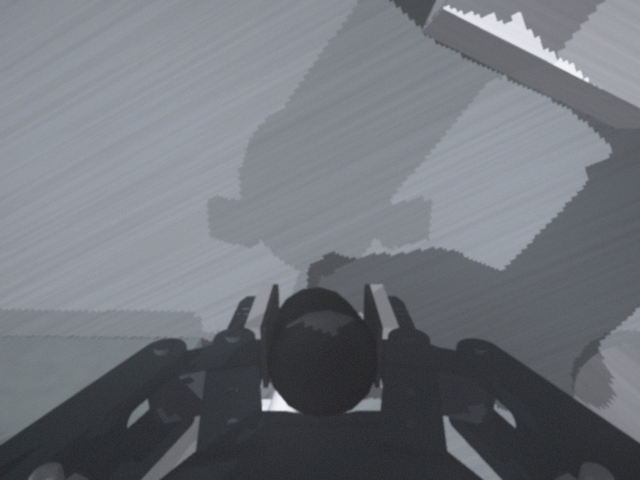

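Full outward swing reached (46 mm). I ease it up against the notch roof, then open.

Call:
drive_tool(steps=[[0, -0.003, -0.002, 0, 0.03], [-0.001, 0, -0.003, 0, 0.03], [-0.001, 0, -0.003, 0, 0.03], [-0.001, 0, -0.003, 0, 0.03], [-0.001, 0, -0.003, 0, 0.03], [0, 0, -0.002, 0, 0.03], [0, 0, 0, 0, 0.03]])

```text
clock: 10.0
position: [520.6, 71.9, 90.4]
ee_rot: [0.228, 0.974, -0.009, -0.01]
contact_force: [2.1, -21.3, -10.1]
gripper_width: 34.8
```

```bash
python3 - <<'E'
from h import *
plan([498.1,36.1,80.1],1); 
im,d,st=snap('side','s9');cv2.imwrite('pics/s9c.png',cv2.resize(im[100:340,220:480],None,fx=2.5,fy=2.5))
E
```

```text
per row x1: [ 0.0042 -0.0418  0.0114]  yaw 153.7 pos [520.6  71.9  90.4] t 10.00
```

View pics/s9c.png

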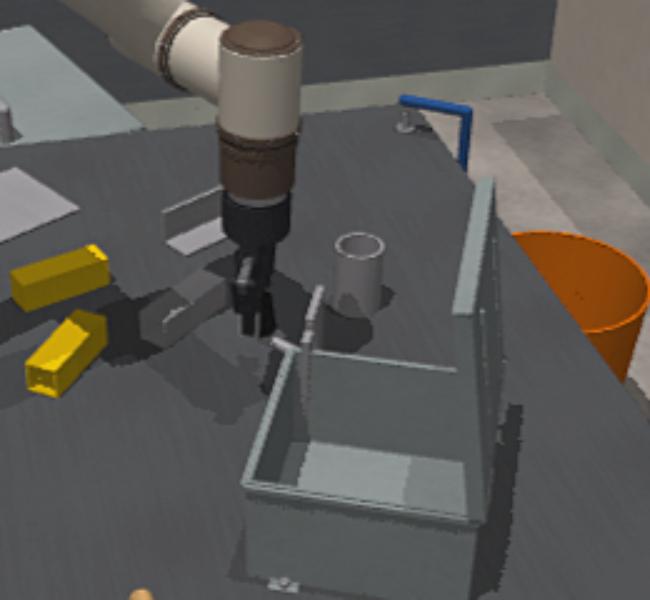

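The roof holds the rod (−10 N). I release and lift.

Call:
drive_tool(steps=[[0, 0, 0.002, 0, 0.06], [0, 0, 0, 0, 0.085], [0, 0, 0, 0, 0.085], [0, 0, 0, 0, 0.085], [0, 0, 0, 0, 0.085], [0, 0, -0.02, 0, 0.085], [0, 0, -0.04, 0, 0.085], [0, 0, -0.04, 0, 0.085], [0, 0, -0.04, 0, 0.085], [0, 0, 0, 0, 0.085], [0, 0, 0, 0, 0.085], [0, 0, 0, 0, 0.085], [0, 0, 0, 0, 0.085]])

```text
clock: 11.35
position: [528.6, 80.3, 231.9]
ee_rot: [0.222, 0.975, -0.001, -0.001]
contact_force: [-0.2, 0.3, 0.5]
gripper_width: 84.8
```

```bash
python3 - <<'E'
from h import *
plan([468.5,225.5,230],1); print(arm.read_state()['joints'])
im,d,st=snap('side','s10');cv2.imwrite('pics/s10c.png',cv2.resize(im[100:340,220:480],None,fx=2.5,fy=2.5))
im,d,st=snap('wrist','w10')
W=pts('wrist',d,st)
k=(W[...,2]>100)&(W[...,2]<150)&(im.max(2)<100)
k[:120]=0; P=W[k&(np.hypot(W[...,0]-517,W[...,1]-70)<40)]
t=P[P[:,2]>np.percentile(P[:,2],40)]
print(len(P),np.percentile(P[:,2],[5,50,95]),(t.max(0)+t.min(0))/2,cv2.minEnclosingCircle(t[:,:2].astype(np.float32)))
E
```

```text
per row x1: [0.1169 0.1049 0.0019]  yaw 154.4 pos [528.6  80.3 231.9] t 11.35
[ 0.4542  0.2321 -0.2106 -0.0003 -1.1309 -2.4722]
2240 [127.2541 133.5971 136.4221] [528.6089  71.617  135.6687] ((528.27587890625, 72.74771118164062), 17.247159957885742)
```

View pics/s10c.png

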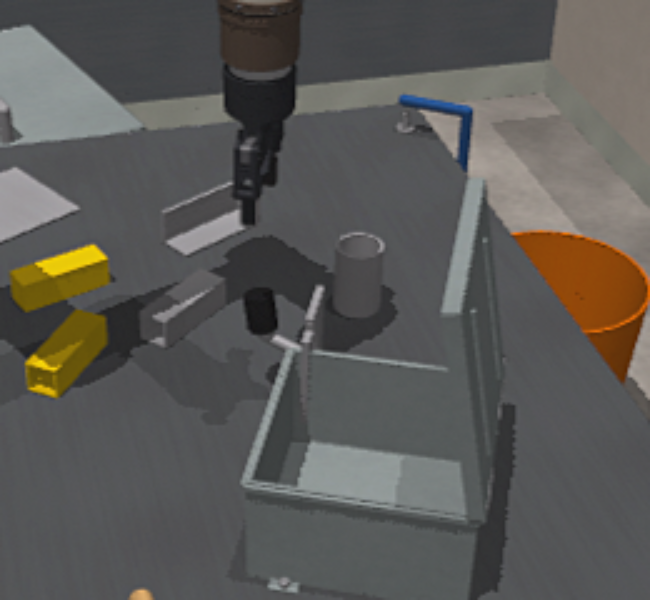

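View pics/w10.png

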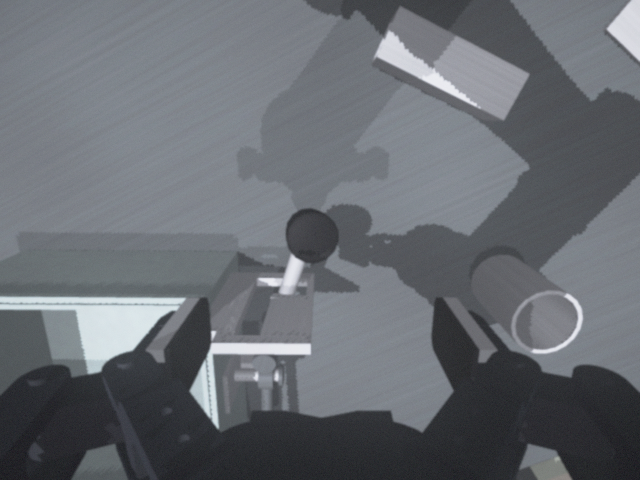

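Lid stays up with the rod in the notch (wrist view: knob at (312,236), and the tube at (450,65)). Now the tube.

Call:
drive_tool(steps=[[0.0292, 0.0262, 0, 0, 0.085], [0.0292, 0.0262, 0, 0, 0.085], [0.0292, 0.0262, 0, 0, 0.085], [0.0292, 0.0262, 0, 0, 0.085], [0, 0, 0, -8.1, 0.085], [0, 0, 0, -8.1, 0.085], [0, 0, 0, -8.1, 0.085], [0, 0, 0, -8.1, 0.085], [0, 0, 0, -8.1, 0.085], [0, 0, 0, -8.1, 0.085], [0, 0, 0, -8.1, 0.085], [0, 0, 0, -8.4, 0.085], [0, 0, 0, 0, 0.085], [0, 0, 0, 0, 0.085]])

```text
clock: 12.85
position: [469.2, 225.4, 232.8]
ee_rot: [-0.336, 0.942, -0.0, -0.0]
contact_force: [1.0, 0.7, -0.4]
gripper_width: 85.2
```

```bash
python3 - <<'E'
from h import *
im,d,st=snap('wrist','w11')
W=pts('wrist',d,st);im=im.astype(int)
m=(W[...,2]>35)&(W[...,2]<46)&(np.hypot(W[...,0]-468,W[...,1]-225)<80)&(im.max(2)-im.min(2)<40)
P=W[m];r=cv2.minAreaRect(P[:,:2].astype(np.float32));print(len(P),np.median(P[:,2]),r,cv2.boxPoints(r),P.mean(0))
plan([*r[0],5],1)
E
```

```text
5719 39.553905791424654 ((469.12274169921875, 227.83204650878906), (120.15784454345703, 39.87498474121094), 40.16353225708008) [[410.3509 204.3192]
 [436.0691 173.8465]
 [527.8945 251.3449]
 [502.1764 281.8176]] [466.7601 225.862   39.5465]
per row x1: [-0.0016  0.002   0.2279]  yaw -140.7 pos [469.3 225.4 233. ] t 12.90
```

View pics/w11.png

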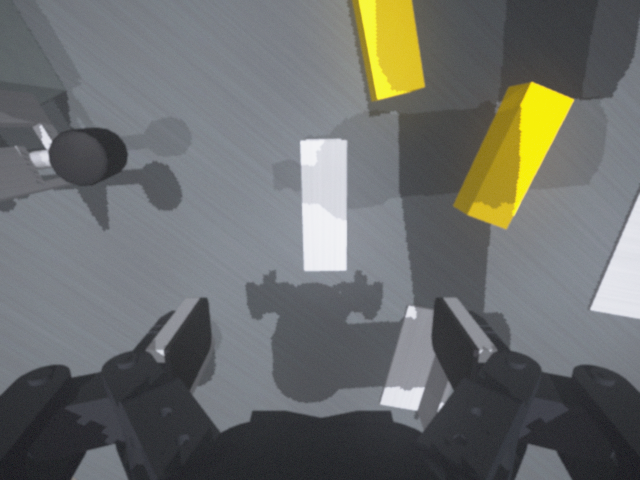

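Close wrist view: the grey tube at (325,205) is aligned with the jaws, it is the only grey closed section, and the yellow blocks (393,45) and (513,155) are well clear. I descend and grip.

Call:
drive_tool(steps=[[0, 0.002, 0.04, -0.8, 0.085], [-0.001, 0, 0.04, 0, 0.085], [0, 0, 0.04, 0, 0.085], [0, 0, 0.04, 0, 0.085], [0, 0, 0.04, 0, 0.085], [0, 0, 0.027, 0, 0.085], [0, 0, 0, 0, 0.085], [0, 0, 0, 0, 0.035], [0, 0, 0, 0, 0.035], [0, 0, 0, 0, 0.035], [0, 0, 0, 0, 0.035], [0, 0, 0, 0, 0.035], [0, 0, 0, 0, 0.035], [0, 0, -0.03, 0, 0.035], [0, 0, -0.04, 0, 0.035], [0, 0, -0.04, 0, 0.035], [0, 0, -0.04, 0, 0.035], [0, 0, -0.04, 0, 0.035], [0, 0, -0.03, 0, 0.035], [0, 0, 0, 0, 0.035]])

```text
clock: 14.9
position: [470.4, 228.8, 231.1]
ee_rot: [-0.344, 0.939, 0.002, 0.005]
contact_force: [1.4, 0.0, -3.6]
gripper_width: 39.0
```

```bash
python3 - <<'E'
from h import *
im,d,st=snap('wrist','w12')
plan([583,-169,300],1); print(st['contact_force'],st['gripper_width'],st['joints'])
snap('side','s12')
E
```

```text
per row x1: [ 0.1689 -0.3767 -0.0733]  yaw -139.8 pos [468.8 228.  227.8] t 14.95
[ 1.3742  0.0498 -3.5529] 39.04096943901143 [ 0.7636  0.2064 -0.2472  0.001  -1.1068 -1.6319]
```

View pics/w12.png

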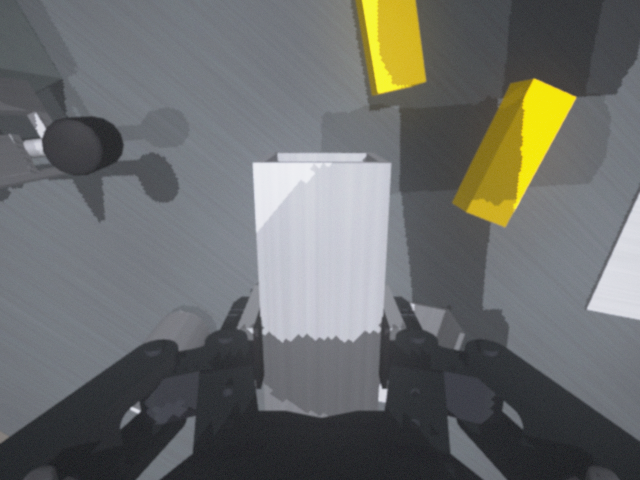

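View pics/s12.png

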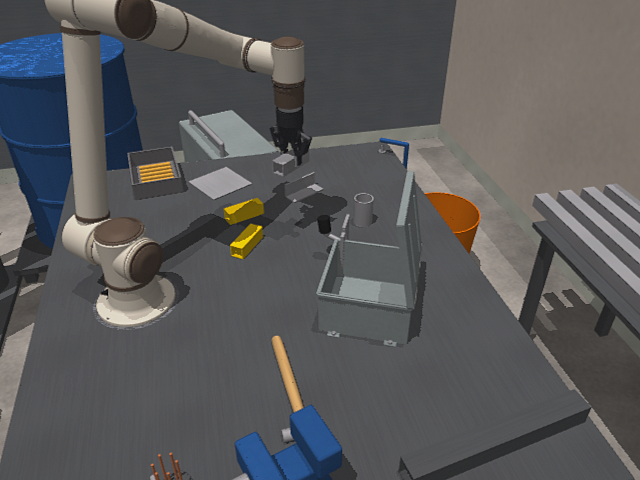

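Call:
drive_tool(steps=[[0, 0, 0, 8.25, 0.035], [0, 0, 0, 8.25, 0.035], [0, 0, 0, 8.25, 0.035], [0, 0, 0, 8.25, 0.035], [0, 0, 0, 8.25, 0.035], [0, 0, 0, 8.25, 0.035], [0, 0, 0, 8.25, 0.035], [0, 0, 0, 8.25, 0.035], [0, 0, 0, 0, 0.035], [-0.0297, -0.0341, 0, 0, 0.035], [-0.0297, -0.0341, 0, 0, 0.035], [-0.0297, -0.0341, 0, 0, 0.035], [-0.0297, -0.0341, 0, 0, 0.035], [-0.0297, -0.0341, 0, 0, 0.035], [-0.0297, -0.0341, 0, 0, 0.035], [-0.0297, -0.0341, 0, 0, 0.035], [-0.0297, -0.0341, 0, 0, 0.035], [-0.0297, -0.0341, 0, 0, 0.035], [0, 0, 0, 0, 0.035]])

```text
clock: 16.9
position: [576.1, -169.5, 223.5]
ee_rot: [0.224, 0.975, -0.001, -0.002]
contact_force: [-0.5, 1.4, -4.0]
gripper_width: 39.3
```

```bash
python3 - <<'E'
from h import *
plan([575,-165,60],1)
im,d,st=snap('side','s13');cv2.imwrite('pics/s13c.png',cv2.resize(im[100:340,220:480],None,fx=2.5,fy=2.5))
snap('wrist','w13');print(st['contact_force'],st['gripper_width'])
E
```

```text
per row x1: [0.0024 0.004  0.1635]  yaw 154.1 pos [ 576.1 -169.5  223.5] t 16.90
[-0.4718  1.407  -3.9943] 39.28906960105138
```

View pics/s13c.png

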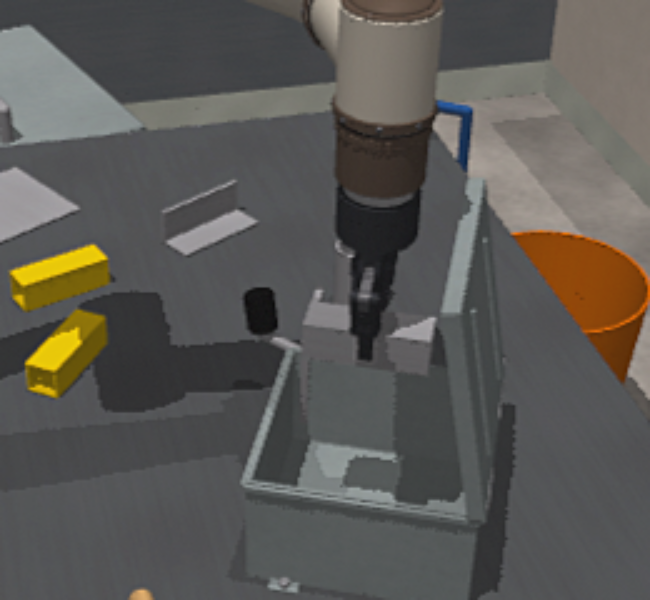

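View pics/w13.png

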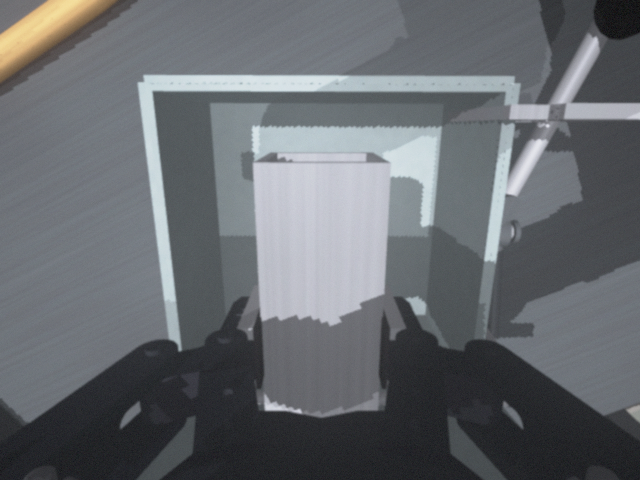

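Side and wrist views: the tube is centred over the open bin, and the lid is clear behind. I lower and release.

Call:
drive_tool(steps=[[0.002, 0.002, 0.033, 0, 0.035], [0.002, 0.002, 0.033, 0, 0.035], [0, 0, 0.033, 0, 0.035], [0, 0, 0.033, 0, 0.035], [0, 0, 0.033, 0, 0.035], [0, 0, 0.025, 0, 0.035], [0, 0, 0, 0, 0.035], [0, 0, 0, 0, 0.07], [0, 0, 0, 0, 0.085], [0, 0, 0, 0, 0.085], [0, 0, 0, 0, 0.085], [0, 0, 0, 0, 0.085], [0, 0, -0.03, 0, 0.085], [0, 0, -0.04, 0, 0.085], [0, 0, -0.04, 0, 0.085], [0, 0, -0.04, 0, 0.085], [0, 0, -0.04, 0, 0.085], [0, 0, -0.04, 0, 0.085], [0, 0, 0, 0, 0.085], [0, 0, 0, 0, 0.085]])

```text
clock: 19.0
position: [574.6, -159.5, 267.7]
ee_rot: [0.223, 0.975, 0.001, 0.001]
contact_force: [-0.7, 1.1, -0.8]
gripper_width: 84.7
```

```bash
python3 - <<'E'
from h import *
plan([526,71,255],1)
im,d,st=snap('wrist','w14');W=pts('wrist',d,st)
o=np.array([593,-173.5]);b=(W[...,:2]-o)@np.array([[.899,.438],[-.438,.899]])
m=(abs(b[...,0])<95)&(abs(b[...,1])<95)&(W[...,2]>35)&(W[...,2]<60)
print(b[m].min(0),b[m].max(0),np.median(W[m][:,2]))
snap('side','s14')
E
```

```text
per row x1: [0.1439 0.1865 0.0127]  yaw 154.3 pos [ 574.6 -159.5  267.7] t 19.00
[-82.6085 -14.3756] [37.1003 25.7226] 43.52207675436068
```

View pics/w14.png

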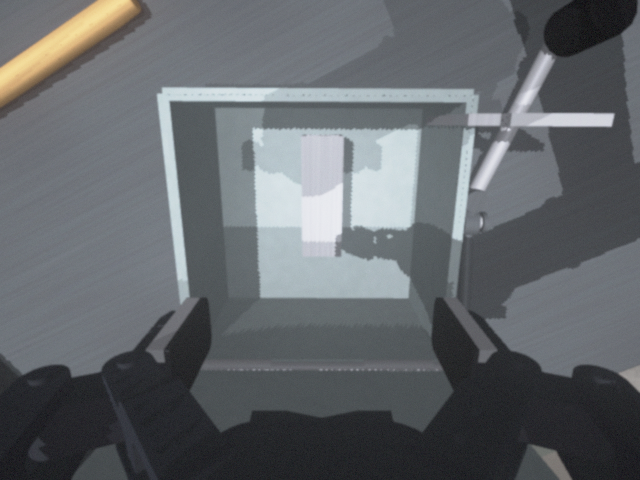

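View pics/s14.png

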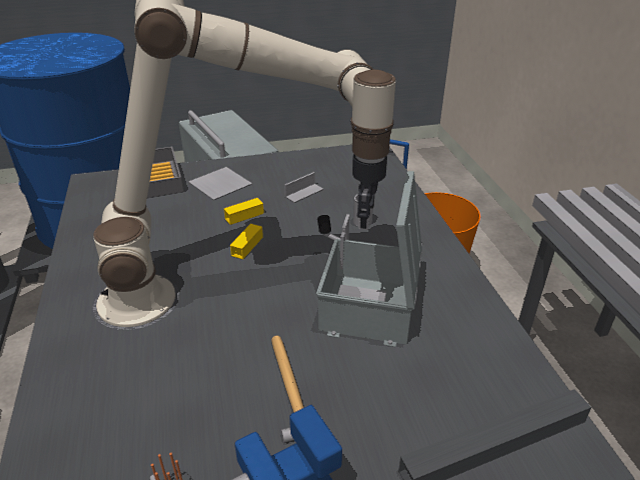

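The tube lies flat in the bin (wrist (324,195), top at 43.5 mm) and the lid is still up. Back to the knob.

Call:
drive_tool(steps=[[0.024, 0.031, 0.002, 0, 0.085], [0.024, 0.031, 0.002, 0, 0.085], [0.024, 0.031, 0.002, 0, 0.085], [0.024, 0.031, 0.002, 0, 0.085], [0.024, 0.031, 0.002, 0, 0.085], [0.024, 0.031, 0.002, 0, 0.085], [0, 0, 0, 0, 0.085], [0, 0, 0, 0, 0.085], [0, 0, 0, 0, 0.085]])

```text
clock: 20.0
position: [525.3, 69.9, 253.5]
ee_rot: [0.223, 0.975, -0.001, -0.001]
contact_force: [-0.0, -0.9, 0.1]
gripper_width: 85.3
```

```bash
python3 - <<'E'
from h import *
im,d,st=snap('wrist','w15');W=pts('wrist',d,st)
P=W[(W[...,2]>100)&(W[...,2]<150)&(im.max(2)<110)&(np.hypot(W[...,0]-526,W[...,1]-71)<40)]
print(np.percentile(P[:,2],[5,50,95,100]))
t=P[P[:,2]>np.percentile(P[:,2],95)-6];c,r=cv2.minEnclosingCircle(t[:,:2].astype(np.float32));print(len(t),c,r,t.mean(0),(t.max(0)+t.min(0))/2)
plan([*c,95],1)
im,d,st=snap('scene','c15');W=pts('scene',d)
P=W[(W[...,2]>60)&(W[...,2]<150)&(im.max(2)<100)&(np.hypot(W[...,0]-526,W[...,1]-71)<40)]
if len(P):
  t=P[P[:,2]>np.percentile(P[:,2],95)-6];print('scene',len(t),(t.max(0)+t.min(0))/2,t[:,2].max())
E
```

```text
[125.0477 133.5687 136.4467 138.0226]
1723 (528.20947265625, 73.20706939697266) 17.720144271850586 [527.5922  73.4206 133.8674] [528.3198  73.4242 134.2367]
per row x1: [-0.0011  0.0046  0.1587]  yaw 154.2 pos [525.4  69.6 253.7] t 20.05
scene 116 [528.3499  69.5591 134.4168] 138.3255718028745
```

View pics/w15.png

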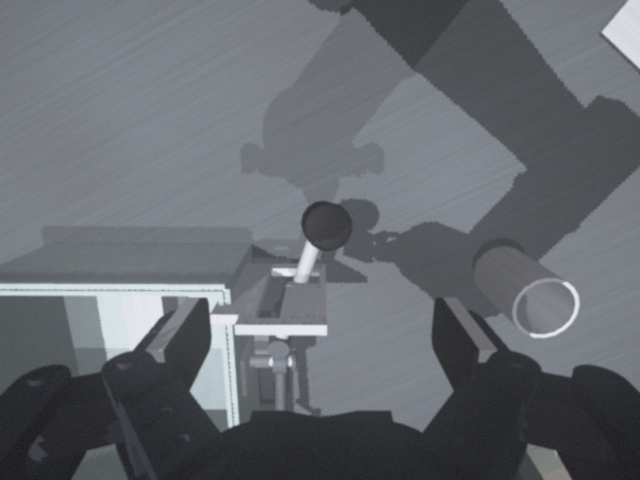

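Call:
drive_tool(steps=[[0.002, 0.003, 0.03, 0, 0.085], [0, 0, 0.03, 0, 0.085], [0, 0, 0.03, 0, 0.085], [0, 0, 0.03, 0, 0.085], [0, 0, 0.03, 0, 0.085], [0, 0, 0.008, 0, 0.085], [0, 0, 0, 0, 0.085], [0, 0, 0, 0, 0.03], [0, 0, 0, 0, 0.03], [0, 0, 0, 0, 0.03], [0, 0, 0, 0, 0.03], [0, 0, 0, 0, 0.03], [0, 0, 0, 0, 0.03]])

```text
clock: 21.4
position: [524.9, 73.8, 97.5]
ee_rot: [0.222, 0.975, -0.001, -0.0]
contact_force: [-1.5, 0.6, 6.5]
gripper_width: 36.2
```

```bash
python3 - <<'E'
from h import *
im,d,st=snap('wrist','w16');plan([498.1,36.1,80.1],1);print(st['contact_force'],st['gripper_width'])
E
```

```text
per row x1: [ 0.0078 -0.0456  0.0175]  yaw 154.3 pos [524.9  73.8  97.5] t 21.45
[-1.4764  0.6248  6.4914] 36.16778274298302
```

View pics/w16.png

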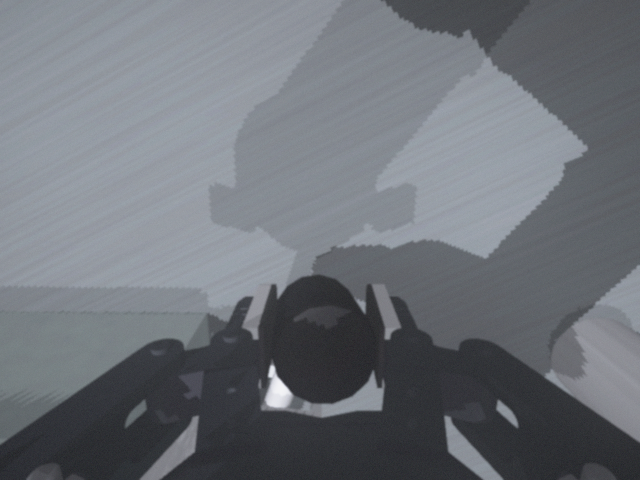

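Call:
drive_tool(steps=[[0.001, 0, 0.004, 0, 0.03], [0.001, 0, 0.004, 0, 0.03], [0.001, 0, 0.004, 0, 0.03], [0, 0, 0.003, 0, 0.03], [0, 0, 0, 0, 0.03]])

```text
clock: 21.95
position: [522.7, 77.4, 83.3]
ee_rot: [0.219, 0.976, -0.0, 0.001]
contact_force: [-6.4, 10.5, 12.1]
gripper_width: 36.2
```

Call:
drive_tool(steps=[[0.0015, -0.006, 0, 0, 0.03], [0.0015, -0.006, 0, 0, 0.03], [0.001, -0.006, 0, 0, 0.03], [0.001, -0.006, 0, 0, 0.03], [0.001, -0.006, 0, 0, 0.03], [0.0005, -0.006, 0, 0, 0.03], [0.0005, -0.006, 0, 0, 0.03], [0, -0.006, 0, 0, 0.03], [0, -0.002, 0, 0, 0.03], [0, 0, 0, 0, 0.03]])

```text
clock: 22.95
position: [496.9, 35.5, 82.3]
ee_rot: [0.223, 0.975, 0.003, 0.003]
contact_force: [0.4, 10.7, 3.8]
gripper_width: 34.3
```

```bash
python3 - <<'E'
from h import *
im,d,st=snap('scene','c17');plan([498.1,36.1,80.1],1);print(st['contact_force'],st['gripper_width'])
cv2.imwrite('pics/c17c.png',cv2.resize(im[100:400,180:480],None,fx=2,fy=2))
E
```

```text
per row x1: [-0.0008  0.001   0.0022]  yaw 154.2 pos [496.9  35.5  82.3] t 23.00
[ 0.3696 10.6905  3.8194] 34.31150828345936
```

View pics/c17c.png

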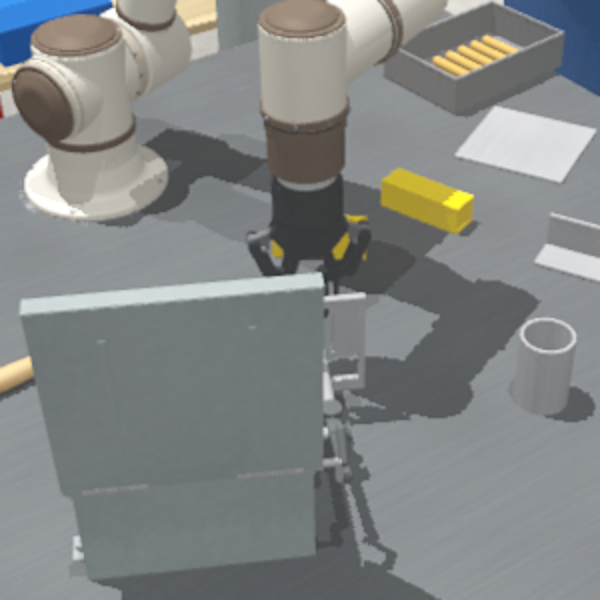

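Call:
drive_tool(steps=[[0, 0.002, 0, 0, 0.03], [0, 0.002, 0, 0, 0.03], [-0.0008, 0, -0.0028, 0, 0.03], [-0.0008, 0, -0.0028, 0, 0.03], [-0.0009, 0, -0.0027, 0, 0.03], [-0.0009, 0, -0.0027, 0, 0.03], [-0.0009, 0, -0.0027, 0, 0.03], [-0.0009, 0, -0.0027, 0, 0.03], [-0.0009, 0, -0.0027, 0, 0.03], [-0.0009, 0, -0.0027, 0, 0.03], [-0.0012, 0, -0.0026, 0, 0.03], [-0.0012, 0, -0.0026, 0, 0.03], [-0.0012, 0, -0.0026, 0, 0.03], [-0.0012, 0, -0.0026, 0, 0.03], [-0.0012, 0, -0.0026, 0, 0.03], [-0.0012, 0, -0.0026, 0, 0.03], [-0.0012, 0, -0.0026, 0, 0.03], [-0.0012, 0, -0.0026, 0, 0.03]])

```text
clock: 24.8
position: [512.7, 29.3, 124.5]
ee_rot: [0.222, 0.975, 0.0, 0.002]
contact_force: [6.7, -2.8, 1.7]
gripper_width: 34.8
```

```bash
python3 - <<'E'
from h import *
im,d,st=snap('side','s18');plan([538.1,16.8,161.7],1);print(st['contact_force'],st['gripper_width'])
cv2.imwrite('pics/s18c.png',cv2.resize(im[100:340,220:480],None,fx=2.5,fy=2.5))
E
```

```text
per row x1: [-0.028  -0.0003 -0.0363]  yaw 154.3 pos [513.2  29.2 125.3] t 24.85
[ 6.7406 -2.8306  1.6615] 34.826528751686716
```

View pics/s18c.png

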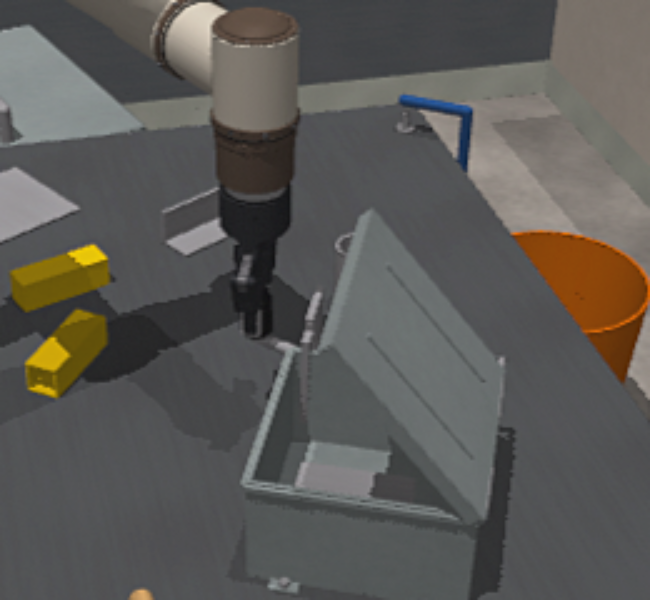

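Call:
drive_tool(steps=[[-0.0016, 0, -0.0024, 0, 0.03], [-0.0016, 0, -0.0024, 0, 0.03], [-0.0016, 0, -0.0024, 0, 0.03], [-0.0016, 0, -0.0024, 0, 0.03], [-0.0016, 0, -0.0024, 0, 0.03], [-0.0016, 0, -0.0024, 0, 0.03], [-0.0016, 0, -0.0024, 0, 0.03], [-0.0016, 0, -0.0023, 0, 0.03], [-0.0018, 0, -0.0023, 0, 0.03], [-0.0018, 0, -0.0022, 0, 0.03], [-0.0018, 0, -0.0022, 0, 0.03], [-0.0018, 0, -0.0022, 0, 0.03], [-0.0018, 0, -0.0022, 0, 0.03], [-0.0018, 0, -0.0022, 0, 0.03], [-0.0018, 0, -0.0022, 0, 0.03], [-0.0018, 0, -0.0022, 0, 0.03], [0, 0, 0, 0, 0.03]])

```text
clock: 26.55
position: [538.3, 17.2, 162.3]
ee_rot: [0.222, 0.975, 0.0, 0.003]
contact_force: [8.0, -4.1, 3.1]
gripper_width: 34.6
```

```bash
python3 - <<'E'
from h import *
im,d,st=snap('side','s19');plan([538.1,16.8,161.7],1);print(st['contact_force'],st['gripper_width'])
W=pts('side',d);b=(W[...,:2]-np.array([593,-173.5]))@np.array([[.899,.438],[-.438,.899]])
m=(b[...,0]>-110)&(b[...,0]<-60)&(abs(b[...,1])<80)&(W[...,2]>110);print('front lid z',np.median(W[m][:,2]))
m=(b[...,0]>60)&(b[...,0]<100)&(abs(b[...,1])<80)&(W[...,2]>110);print('back lid z',np.median(W[m][:,2]))
cv2.imwrite('pics/s19c.png',cv2.resize(im[100:340,220:480],None,fx=2.5,fy=2.5))
E
```

```text
per row x1: [-0.0001 -0.0004  0.0004]  yaw 154.3 pos [538.1  17.2 162.1] t 26.60
[ 7.9763 -4.0559  3.0941] 34.58851640574373
front lid z 134.300488196758
back lid z 132.10256113230116
```

View pics/s19c.png

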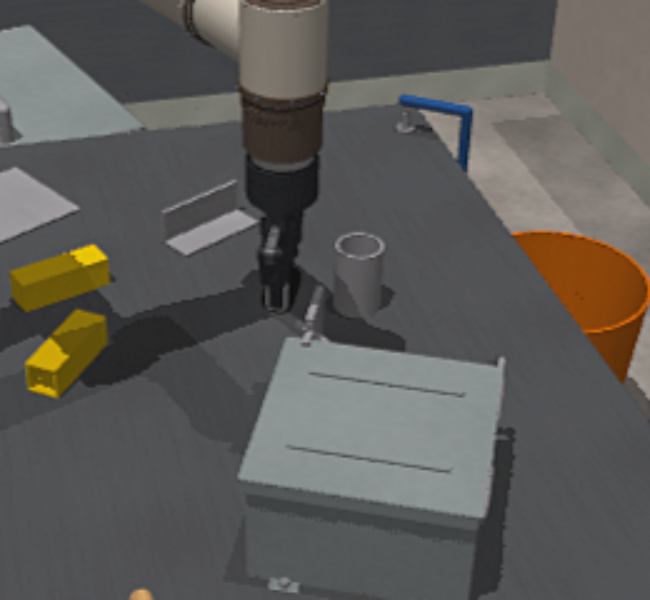

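Call:
drive_tool(steps=[[-0.0015, 0, -0.0015, 0, 0.03], [-0.0015, 0, -0.0015, 0, 0.03], [-0.001, 0, -0.001, 0, 0.03], [0, 0, 0, 0, 0.03], [0, 0, 0, 0, 0.03]])

```text
clock: 27.1
position: [538.6, 16.5, 163.1]
ee_rot: [0.223, 0.975, 0.0, -0.001]
contact_force: [4.8, 0.4, -7.7]
gripper_width: 35.0
```

Call:
drive_tool(steps=[[0, 0, 0, 0, 0.05], [0, 0, 0, 0, 0.085], [0, 0, 0, 0, 0.085], [0, 0, 0, 0, 0.085], [0, 0, 0, 0, 0.085], [0, 0, -0.02, 0, 0.085], [0, 0, -0.03, 0, 0.085], [0, 0, -0.03, 0, 0.085], [0, 0, -0.03, 0, 0.085], [0, 0, -0.03, 0, 0.085], [0.02, 0, -0.03, 0, 0.085], [0.03, 0, 0, 0, 0.085], [0, 0, 0, 0, 0.085], [0, 0, 0, 0, 0.085], [0, 0, 0, 0, 0.085]])

```text
clock: 28.6
position: [494.2, 37.8, 334.3]
ee_rot: [0.223, 0.975, -0.0, -0.0]
contact_force: [-0.5, 0.4, 0.4]
gripper_width: 85.1
```

```bash
python3 - <<'E'
from h import *
im,d,st=snap('side','s20');print(st['position'],st['contact_force'],st['gripper_width'])
W=pts('side',d);b=(W[...,:2]-np.array([593,-173.5]))@np.array([[.899,.438],[-.438,.899]])
for a,c in [(-110,-60),(-60,0),(0,60),(60,100)]:
  m=(b[...,0]>a)&(b[...,0]<c)&(abs(b[...,1])<80)&(W[...,2]>110);print('lid z',a,np.median(W[m][:,2]))
im,d,st=snap('wrist','w20');W=pts('wrist',d,st)
t=W[(W[...,2]>170)&(W[...,2]<215)&(np.hypot(W[...,0]-543,W[...,1]-13)<30)]
print('knob',np.median(t,0),np.percentile(t[:,2],95),cv2.minEnclosingCircle(t[t[:,2]>192][:,:2].astype(np.float32)))
b=(W[...,:2]-np.array([593,-173.5]))@np.array([[.899,.438],[-.438,.899]])
for a,c in [(-110,-60),(-60,0),(0,60),(60,100)]:
  m=(b[...,0]>a)&(b[...,0]<c)&(abs(b[...,1])<80)&(W[...,2]>110)&(W[...,2]<160);print('wrist lid z',a,np.median(W[m][:,2]),m.sum())
snap('scene','c20')
E
```

```text
[494.1769  37.8249 334.2976] [-0.5176  0.4409  0.4284] 85.06981508705141
lid z -110 131.5685797851529
lid z -60 131.80687734326625
lid z 0 131.76736861955135
lid z 60 131.60424069333482
knob [535.303   18.1105 197.3129] 201.89708741631256 ((542.2227783203125, 14.76490306854248), 18.879037857055664)
wrist lid z -110 130.9681705543772 6495
wrist lid z -60 131.0262084373872 3896
wrist lid z 0 131.0027497522246 2783
wrist lid z 60 130.92804978948536 322
```

View pics/s20.png

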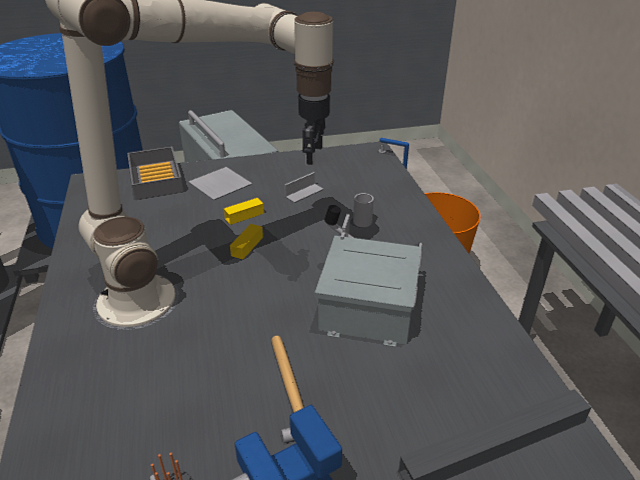

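View pics/c20.png

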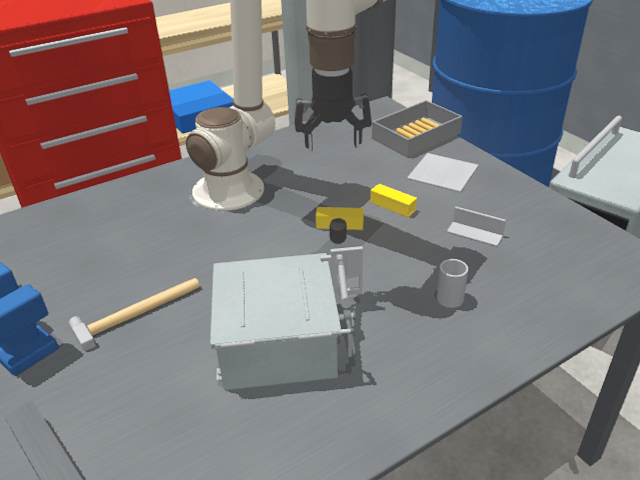

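The lid is flat at 131–132 mm over its whole depth, and the knob is back at its rest pixel (338,230). The angle iron (477,228), pipe (452,283) and hammer (140,310) are where they were, and the gripper is clear. I hand in.

```bash
python3 -c "
from h import *
print(arm.job_done())"
```

```text
the job is handed in; nothing more can be done
None
```

The job is handed in. The grey square-tube offcut is in the bin, the lever is back up and the lid is shut. The whole run took about 29 s of the 72 s allowed, and the interface gave no verdict.

- **Lid opened:** I pinched the knob, pressed the lever to its stop and swung it fully outwards. It eased up against the notch roof, and when I let go the lid stayed up by itself.
- **Offcut placed:** I gripped the tube, lowered it inside the bin and released it. The wrist camera then showed it lying flat, its top at 43.5 mm, with the lid still up.
- **Lid shut:** I freed the lever from the notch and eased it up over about 3.5 s, so the lid did not slam.

**Last checks:** The lid is flat at 131–132 mm along its whole depth in two views. The knob is at its rest position to within about 2 mm. The angle iron, pipe and hammer look unmoved in the before and after pictures; I did not measure them. The wrist force read near zero with the gripper well clear.

**Disagreements:** During the first outward swing the arm fell about 9 mm short, so I added a further push until it reached the stop. My first easing-up also stopped with the lid about 0.01 rad open, so I raised the knob a few millimetres more before letting go.

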